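Start the wet glass grinder from its switch pods

TASK

Start the wet glass grinder from the switch pods on the bench, using presses only: first press down the raised end of the rocker until the rocker has tipped fully over, then push the square pump key all the way down so that it stays down, and then press the small round flat-topped start button fully down, keep it down for about half a second and let it come back up. Keep to that order, leave the wide mushroom stop button unpressed, and do not lift or shove the pods or disturb the glass and pieces lying among them.

Things in the scene. Friction and masses are not known exactly. Their poses are not given: they have to be found in the camera images.
- rocker (a joint): Mains rocker, rad: about 0 to 0.06 at the start (off), 0.4 when fully tipped over (on, hard stop). It stays where it is left; pressing 2 to 3 N near the raised end tips it. It never springs back.
- rocker_end (a point): Point on top of the rocker's raised half, on its centre line, 25 mm out from the pivot. The rocker is a shallow V of two plates, each 32 mm long, 28 wide, 5 thick; the pivot is 46 mm above the bench over the pod's centre. At the start this half slopes up about 0.4 rad (point 58 mm above the bench), the other lies flat; fully tipped, this half is flat (point at 48.5 mm).
- rocker_pod: The pod that carries the V-shaped rocker, which lies along the pod's x axis with the raised end at +x. It is a dark grey die-cast box, 76 x 76 mm and 40 mm high, about 0.9 kg, standing loose on the bench top; origin at the centre of its underside, z up. 
- pump_key (a joint): Square pump key, m pressed: 0 to 0.001 at the start, 0.008 when fully down (hard stop). Stiff push of about 3 N all the way; it stays where it is left and does not spring back.
- key_top (a point): Centre of the top face of the square key, 34 x 34 mm, in the middle of its pod; 54 mm above the bench when up, 46 mm when fully down.
- key_pod: The pod that carries the square key. It is a dark grey die-cast box, 76 x 76 mm and 40 mm high, about 0.9 kg, standing loose on the bench top; origin at the centre of its underside, z up. 
- start_button (a joint): Start button, m pressed: 0 up, 0.006 fully down (hard stop). Sprung: needs about 1 N to begin and 4.5 N fully down, and comes back up when let go.
- start_top (a point): Centre of the flat top of the start button, a plain round button of 26 mm diameter in the middle of its pod; 52 mm above the bench when up.
- start_pod: The pod that carries the small round start button. It is a dark grey die-cast box, 76 x 76 mm and 40 mm high, about 0.9 kg, standing loose on the bench top; origin at the centre of its underside, z up. 
- stop_button (a joint): Mushroom stop button, m pressed: 0 up, 0.006 fully down, sprung. To be left unpressed.
- stop_top (a point): Centre of the top of the stop button, a wide mushroom head of 42 mm diameter on a thin neck, in the middle of its pod; 63 mm above the bench.
- stop_pod: The pod that carries the mushroom stop button. It is a dark grey die-cast box, 76 x 76 mm and 40 mm high, about 0.9 kg, standing loose on the bench top; origin at the centre of its underside, z up. 
- soapstone: Pale soapstone marker block, 80 x 16 x 16 mm, lying loose along its x; origin at the centre of its underside. Bystander.
- jewel: Blue glass jewel, a faceted dome 30 mm across and 12 mm high, loose; origin at the centre of its underside. Bystander.
- came: Short copper came end, H section 12 x 12 mm, 60 mm long along its x, loose; origin at the centre of its underside. Bystander.
- pentagon: Flat ruby glass pentagon, 64 mm across its corner circle, 5 mm thick, loose; origin at the centre of its underside. Bystander.
Mind the look-alikes: they are no part of the job. What is shaped like the key_pod but purple or yellow is not meant.

How it is judged (in metres and radians):
On the way, in this order (a step that is already met when the one before it is completed fails the run):
1. the rocker is tipped fully over (value of joint rocker above 0.34 rad), for 0.1 s.
2. the square pump key is pushed all the way down, with the rocker on (value of joint pump_key above 0.0068 m and value of joint rocker above 0.34 rad), for 0.1 s.
3. the start button is pressed fully down and kept down 0.4 s, with rocker on and key down (all of step 2 and value of joint start_button above 0.005 m), for 0.4 s.
At the end, for the whole second after the job is handed in: The rocker is tipped over (at least 0.34 of 0.4 rad), the square key is down (at least 6.8 of 8 mm), the start and stop buttons are up (within 1 mm), and the pods stand flat and at rest; pods and bystanders are within 20 mm of where they began (all of step 2 and value of joint each of start_button, stop_button below 0.001 m and distance of each of rocker_pod, key_pod, start_pod, stop_pod, soapstone, jewel, came, pentagon from where it was at the start of the episode below 0.02 m and angle between each of rocker_pod, key_pod, start_pod, stop_pod's own z axis and vertical below 0.05 rad and linear speed of each of rocker_pod, key_pod, start_pod, stop_pod below 0.02 m/s); the robot touches nothing.
It fails at once if the pump key is pressed before the rocker is on (value of joint pump_key above 0.003 m and value of joint rocker below 0.3 rad).
It fails at once if the start button is pressed before the rocker is on and the pump key down (value of joint start_button above 0.0025 m and (value of joint rocker below 0.3 rad or value of joint pump_key below 0.006 m)).
It fails at once if the mushroom stop button is pressed (value of joint stop_button above 0.002 m).
It fails at once if a pod is lifted, tipped or shoved more than 20 mm (height (world z) of any of rocker_pod, key_pod, start_pod, stop_pod above 0.008 m or distance of any of rocker_pod, key_pod, start_pod, stop_pod from where it was at the start of the episode above 0.02 m or angle between any of rocker_pod, key_pod, start_pod, stop_pod's own z axis and vertical above 0.15 rad).
It fails at once if a bystander is lifted or moved more than 20 mm (height (world z) of any of soapstone, jewel, came, pentagon above 0.008 m or distance of any of soapstone, jewel, came, pentagon from where it was at the start of the episode above 0.02 m).
It also fails if it takes over 40 s, if anything falls off the work surface, if the arm or the gripper's body presses on something with over 40 N, if the wrist force passes 120 N, or if a joint passes its speed limit or range.

ROBOT

A 6-joint arm with a two-finger parallel gripper is mounted at the origin on the work surface. World frame = base frame: x ahead of the robot, y to its left, z up, the work surface at z = 0. Lengths are in m, angles in degrees, forces in N, time in s.
With the tool pointing down it reaches from about 0.4 to 0.825 m from the base axis. Payload 7 kg.
Tool frame: the origin (TCP) lies midway between the tips of the shut fingers; the grasp point (between the pads) lies 19 mm behind it; z points along the fingers, y is the line along which they close (so a half turn about z gives the same grasp; the last joint's range is limited). The gripper opens to 88 mm and grips with 3 to 60 N. Pads are 19 mm wide; open, the fingers measure 130 mm over their backs; the gripper's body (78 mm by 193 mm) begins 47 mm behind the grasp point.
Start: joints at [-51.904, 20.546, 0.682, 0, -70.136, -16.507], TCP at [0.248, -0.628, 0.204] pointing down, gripper open.
Joint ranges: [-176.03, 176.03], [-82.01, 121.73], [-58.28, 71.71], [-173.87, 95.51], [-174.79, -0.11], [-173.66, 173.66]. Speed limits (degrees/s): [136.94, 136.94, 172.46, 180, 180, 180].

INTERFACE

Orientations are given as [roll, pitch, yaw] about the fixed x, y, z axes, in that order (R = Rz(yaw) Ry(pitch) Rx(roll)).
In Python, from plant import get_state, optics, order gives the robot as it stands. The module is installed in compiled form; this text tells all that it offers.
- The arm moves only by the tool send_rows, never from a script. Its argument "moves" is a list of rows, each an object with "slide": the shift along the tool's x, y, z as a fraction of full scale, a list of three; "turn": the turn about the tool's z as a fraction of full scale; "gripper": the opening, from 0 (shut) to 1 (fully open). A call has exactly 5 rows; each row is the pose to reach, as a shift and turn from the pose commanded when the call began, along the tool's axes at that moment; what a row does not reach only later rows make up. Full scale, the value 1, is 150 mm for a shift and 90 degrees for a turn. A row lasts 1/12 s, in which the tool goes at most 41.7 mm and 7.16 degrees, less where a joint would pass 70% of its speed; a pose out of reach is approached as far as the arm can. A call with a number of a shift or a turn outside -1 to 1 is refused whole. A call with a gripper value outside its range is refused whole. The fingers move at their own pace and stop on an object; "newtons" is the grip in N (left out, the last holds). Time passes only in rows, so rows that repeat a pose let the fingers close, or fill a call up. It gives the time, the measured TCP pose, the force, the opening and the grip force at its end, in the units of the state.
- get_state(): the state, without advancing time (a new reading comes with each control period).
- optics.capture(name): name is "scene" or "top"; returns a dict with "img" (384x512x3 uint8, red, green, blue), "intrinsics" (3x3 intrinsics, pixels), "origin" and "attitude" of the camera in the world. Camera axes: x right, y down, z forward; pixel columns grow to the right and rows downward; lengths in m; the calibration is good to about 2 mm. A picture is of the moment at which its call begins. There is no depth.
- order.close_job(): hands the job in; it is judged then, once.
Trained networks look in the newest picture that a camera, given by its name, has taken for a name from the list of things; names that differ only in an ending like _2 or _b are one class to them, and where a whole thing is asked for, a point or a joint stands for the part that bears it (a point fixed in the world has none). Each returns a list of dicts, best first, with "p" (0 to 1); they miss things now and then, are a little off and sometimes report something else, mostly with a low value. They report only what shows in the picture. A call takes as long as a camera call. They do not tell look-alikes from the thing itself.
- optics.look_for(camera, name): "location" ([x, y, z] in m, in world coordinates, good to about 4 mm: the middle of the surface that is visible of it).
The state is a dict: "time_s": time; "joints": joint angles; "qd": joint speeds; "joint_torque": joint torques, N m; "tcp_pos": TCP position; "eef_rot": TCP orientation; "contact_force": force on the tool from outside, world axes, zero at the start; "moment": the same for the moment, N m; "gripper_width": finger opening in m; "gripper_force": force on a finger pad.
Only numpy, scipy, OpenCV 4.12 (cv2) and the standard library are available. Lean on these libraries where they do the work, as an engineer would, in place of code of your own. Each camera call takes 0.05 s, during which the arm holds its last target. There are 200 camera calls.

## Working session

There is one attempt and no reset: what is moved stays moved. The work goes in short steps, Python scripts to look and compute and a tool call to move; the robot and the scene stay as the last step left them, time stands still between calls to the robot, and variables do not carry over. Pictures are saved under pics/ and viewed, at most 10 in all, crops included, and the job is handed in when it is done.

Besides the shell and the picture viewer there is one more tool, called after ">>>" in YAML: its name, and indented under it one key for each argument. send_rows: Moves the arm, as the interface text tells. Shift numbers are shares of 150 mm and turn numbers shares of 90 degrees, none past 1 either way. Its arguments: {"type":"object","properties":{"moves":{"type":"array"},"newtons":{"type":"number"}},"required":["moves"]}

```bash
mkdir -p pics; python3 - <<'E'
from plant import get_state, optics, order
import cv2
for c in ("scene","top"):
    d=optics.capture(c); cv2.imwrite(f"pics/{c}0.png",cv2.cvtColor(d["img"],cv2.COLOR_RGB2BGR))
    print(c,d["intrinsics"],d["origin"],d["attitude"])
    for n in ["rocker_end","rocker_pod","key_top","key_pod","start_top","start_pod","stop_top","stop_pod"]:
        print(n,[( [round(v,3) for v in r["location"]],round(r["p"],2)) for r in optics.look_for(c,n)][:5])
print(get_state())
E
```

```text
scene [[428.62820505   0.         265.67232936]
 [  0.         428.62820505 179.45667775]
 [  0.           0.           1.        ]] [1.43660518 0.68237689 0.81513593] [-123.8642648     0.70554036  131.42700479]
rocker_end [([0.496, -0.305, 0.055], 0.64), ([0.592, 0.091, 0.046], 0.46)]
rocker_pod [([0.524, 0.001, 0.007], 0.54), ([0.734, -0.071, 0.006], 0.52)]
key_top [([0.482, -0.446, 0.05], 0.6), ([0.62, -0.336, 0.051], 0.47)]
key_pod [([0.507, -0.289, 0.042], 0.98), ([0.496, -0.429, 0.036], 0.91), ([0.632, -0.322, 0.039], 0.59)]
start_top [([0.503, -0.082, 0.051], 0.62)]
start_pod [([0.516, -0.072, 0.036], 0.81)]
stop_top [([0.546, 0.289, 0.06], 0.55)]
stop_pod [([0.56, 0.298, 0.037], 0.59)]
top [[480.12609149   0.         260.62381117]
 [  0.         480.12609149 188.59875504]
 [  0.           0.           1.        ]] [ 0.39944311 -0.05960942  1.20088543] [-169.67978101    0.23125643  -88.69107609]
rocker_end [([0.591, 0.092, 0.048], 0.62)]
rocker_pod [([0.591, 0.092, 0.039], 0.91), ([0.488, -0.306, 0.055], 0.43)]
key_top [([0.48, -0.449, 0.051], 0.75), ([0.594, 0.096, 0.051], 0.
[... 452 characters left out ...]
], 0.56)]
{'time_s': 0.9, 'joints': array([-5.19037983e+01,  2.05444176e+01,  6.80101065e-01,  4.76667902e-04,
       -7.01360847e+01, -1.65070323e+01]), 'qd': array([ 0.03099033, -0.03218282,  0.01433734, -0.03033112, -0.07268663,
       -0.08011479]), 'joint_torque': array([-1.07019673e-04, -5.82357681e+01,  2.93306136e+01,  7.00252846e+00,
        1.25790879e-02, -1.33794816e-05]), 'tcp_pos': array([ 0.24832733, -0.62761911,  0.20357055]), 'eef_rot': array([ 1.79999743e+02, -5.43826447e-04, -1.58410669e+02]), 'contact_force': array([-0.78418669,  0.47682064, -0.29571457]), 'moment': array([ 0.02402315,  0.01657886, -0.01821197]), 'gripper_force': 0.0, 'gripper_width': 0.08779273417618143}
```

View pics/scene0.png

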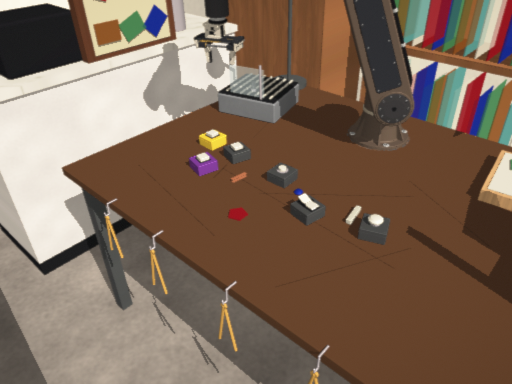

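View pics/top0.png

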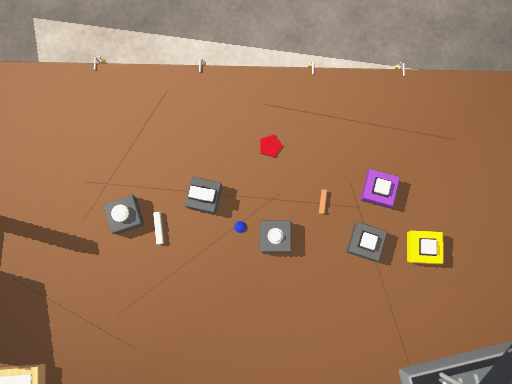

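The scene shows the grey key pod at about (237,152), with purple and yellow look-alikes beside it. Start is at (282,173), the rocker at (307,207) and stop at (375,226). In the top view they are at (368,241), (275,236), (203,194) and (122,213). Next I'll zoom in on the rocker to find its raised end.

```bash
python3 - <<'E'
import cv2,numpy as np
a=cv2.imread("pics/scene0.png")[180:230,280:340]; b=cv2.imread("pics/top0.png")[169:219,173:233]
cv2.imwrite("pics/crop.png",np.hstack([cv2.resize(i,None,fx=6.5,fy=6.5,interpolation=cv2.INTER_CUBIC) for i in(a,b)]))
E
cat > h.py <<'E'
from plant import get_state, optics, order
import cv2,numpy as np
from scipy.spatial.transform import Rotation as R
def proj(d,P):
    r=R.from_euler("xyz",d["attitude"],degrees=True).as_matrix()
    q=(np.atleast_2d(P)-d["origin"])@r; q=q@np.array(d["intrinsics"]).T
    return q[:,:2]/q[:,2:]
def unproj(d,uv,z):
    r=R.from_euler("xyz",d["attitude"],degrees=True).as_matrix()
    v=r@np.linalg.inv(d["intrinsics"])@[*uv,1]; o=np.array(d["origin"])
    return o+v*(z-o[2])/v[2]
E
python3 - <<'E'
from h import *
d=optics.capture("top")
g=d["img"]
# bright low-saturation blobs
hsv=cv2.cvtColor(g,cv2.COLOR_RGB2HSV); m=((hsv[...,2]>130)&(hsv[...,1]<60)).astype(np.uint8)
for n,(u,v),z in (("rocker",(203,194),.054),("key",(368,241),.054),("start",(275,236),.052),("stop",(122,213),.063)):
    w=np.zeros_like(m); w[v-20:v+20,u-20:u+20]=m[v-20:v+20,u-20:u+20]
    c=max(cv2.findContours(w,0,1)[0],key=cv2.contourArea); r=cv2.minAreaRect(c)
    print(n,r,unproj(d,r[0],z).round(4)); 
    if n!="start": print([unproj(d,p,z).round(3).tolist() for p in cv2.boxPoints(r)])
d2=optics.capture("scene")
for n in ["key_top","start_top","rocker_end"]:
    print(n,[( np.round(r["location"],3),round(r["p"],2)) for c in("top","scene") for r in optics.look_for(c,n)])
E
```

```text
rocker ((200.78555297851562, 193.12582397460938), (26.757028579711914, 12.302620887756348), 10.784297943115234) [0.5938 0.0946 0.054 ]
[[0.584, 0.129, 0.054], [0.614, 0.125, 0.054], [0.603, 0.06, 0.054], [0.573, 0.065, 0.054]]
key ((368.6499938964844, 240.55001831054688), (15.495159149169922, 14.546475410461426), 18.434947967529297) [ 0.4882 -0.31    0.054 ]
[[0.477, -0.287, 0.054], [0.51, -0.298, 0.054], [0.499, -0.333, 0.054], [0.466, -0.322, 0.054]]
start ((275.0, 236.0), (16.0, 16.0), 90.0) [ 0.4942 -0.0872  0.052 ]
stop ((118.9339599609375, 214.01885986328125), (30.219322204589844, 25.411705017089844), 74.05460357666016) [0.5373 0.2867 0.063 ]
[[0.563, 0.328, 0.063], [0.581, 0.271, 0.063], [0.512, 0.246, 0.063], [0.494, 0.303, 0.063]]
key_top [(array([ 0.481, -0.449,  0.052]), 0.6), (array([ 0.618, -0.346,  0.053]), 0.55), (array([ 0.484, -0.305,  0.057]), 0.52), (array([ 0.485, -0.305,  0.038]), 0.41), (array([ 0.491, -0.301,  0.057]), 0.53)]
start_top [(array([0.517, 0.001, 0.01 ]), 0.15), (array([ 0.504, -0.08 ,  0.051]), 0.55), (array([0.521, 0.206, 0.015]), 0.36)]
rocker_end [(array([0.589, 0.095, 0.049]), 0.74), (array([0.595, 0.091, 0.05 ]), 0.48)]
```

View pics/crop.png

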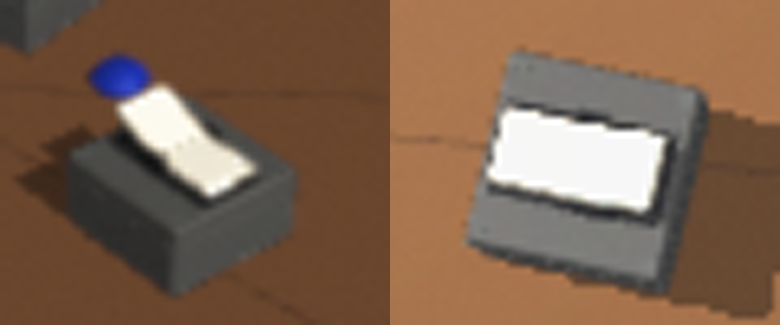

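The crop shows a V whose upper-left half in the scene view, on the jewel side (-y), looks raised. I'll confirm this by fitting the rocker model in both views.

```bash
cat > fit.py <<'E'
from h import *
from scipy.optimize import minimize
ims={c:optics.capture(c) for c in("top","scene")}
def mask(g):
    h=cv2.cvtColor(g,cv2.COLOR_RGB2HSV); return ((h[...,2]>130)&(h[...,1]<70)).astype(np.uint8)
M={c:mask(ims[c]["img"]) for c in ims}
S=8
def plates(x,y,yaw,q):
    out=[]
    for s,a in((1,.4-q),(-1,q)):
        e=[]
        for l in(0,32):
            for w in(-14,14): e.append([s*l*np.cos(a),w,46+2.5+l*np.sin(a)])
        e=np.array([e[0],e[1],e[3],e[2]])/1000
        e=e@R.from_euler("z",yaw).as_matrix().T+[x,y,0]; out.append(e)
    return out
def cost(p,q=0.03):
    t=0
    for c,(u,v) in(("top",(203,194)),("scene",(308,203))):
        k=22; w=cv2.GaussianBlur(M[c][v-k:v+k,u-k:u+k].astype(float),(0,0),.7)
        r=np.zeros((2*k*S,2*k*S),np.uint8)
        for e in plates(*p,q):
            uv=(proj(ims[c],e)-[u-k,v-k]+.5)*S
            cv2.fillPoly(r,[uv.round().astype(np.int32)],1)
        r=cv2.resize(r.astype(float),(2*k,2*k),interpolation=cv2.INTER_AREA)
        t+=((cv2.GaussianBlur(r,(0,0),.7)-w)**2).sum()
    return t
if __name__=="__main__":
  for y0 in(1.38,-1.76):
    b=min((minimize(cost,[.592,.092,y0],method="Nelder-Mead",options=dict(initial_simplex=[[.592+a,.092,y0],[.6+a,.092,y0],[.592+a,.1,y0],[.592+a,.092,y0+.2]])) for a in(-.004,.004)),key=lambda r:r.fun)
    x,y,t=b.x; print(b.x.round(4),b.fun,"end",x+.025*np.cos(t),y+.025*np.sin(t))
E
python3 fit.py
```

```text
[0.5944 0.0957 1.4025] 62.12188474422838 end 0.5986130183645628 0.12030234610560554
[ 0.5943  0.0932 -1.7707] 17.282429101250983 end 0.5893680891857725 0.06867980828417393
```

The fit is clear: the raised end faces -y, at about (0.589, 0.069). I'll travel there high up with the fingers shut.

>>> send_rows:
  moves:
    - {"slide": [-0.19, 0.17, 0], "turn": 0, "gripper": 0}
    - {"slide": [-0.38, 0.34, 0], "turn": 0, "gripper": 0}
    - {"slide": [-0.57, 0.52, 0], "turn": 0, "gripper": 0}
    - {"slide": [-0.76, 0.7, 0], "turn": 0, "gripper": 0}
    - {"slide": [-0.95, 0.87, 0], "turn": 0, "gripper": 0}
  newtons: 10

```text
time_s: 1.82
tcp_pos: [0.3331, -0.4522, 0.2036]
eef_rot: [-180.0, 0.0, -158.4]
contact_force: [1.6, 0.1, 0.5]
gripper_width: 0.0602
gripper_force: 0.0
```

>>> send_rows:
  moves:
    - {"slide": [-0.19, 0.17, 0], "turn": 0, "gripper": 0}
    - {"slide": [-0.38, 0.34, 0], "turn": 0, "gripper": 0}
    - {"slide": [-0.57, 0.52, 0], "turn": 0, "gripper": 0}
    - {"slide": [-0.76, 0.7, 0], "turn": 0, "gripper": 0}
    - {"slide": [-0.95, 0.87, 0], "turn": 0, "gripper": 0}

```text
time_s: 2.23
tcp_pos: [0.4177, -0.2783, 0.204]
eef_rot: [-180.0, 0.0, -158.4]
contact_force: [0.7, -0.2, -0.1]
gripper_width: 0.0267
gripper_force: 0.0
```

>>> send_rows:
  moves:
    - {"slide": [-0.19, 0.17, 0], "turn": 0, "gripper": 0}
    - {"slide": [-0.38, 0.34, 0], "turn": 0, "gripper": 0}
    - {"slide": [-0.57, 0.52, 0], "turn": 0, "gripper": 0}
    - {"slide": [-0.76, 0.7, 0], "turn": 0, "gripper": 0}
    - {"slide": [-0.95, 0.87, 0], "turn": 0, "gripper": 0}

```text
time_s: 2.65
tcp_pos: [0.5023, -0.1043, 0.2041]
eef_rot: [-180.0, 0.1, -158.4]
contact_force: [2.1, 0.2, 0.4]
gripper_width: 0.0005
gripper_force: 0.0
```

>>> send_rows:
  moves:
    - {"slide": [-0.19, 0.17, 0], "turn": 0, "gripper": 0}
    - {"slide": [-0.38, 0.34, 0], "turn": 0, "gripper": 0}
    - {"slide": [-0.57, 0.52, 0], "turn": 0, "gripper": 0}
    - {"slide": [-0.76, 0.7, 0], "turn": 0, "gripper": 0}
    - {"slide": [-0.95, 0.87, 0], "turn": 0, "gripper": 0}

```text
time_s: 3.07
tcp_pos: [0.5868, 0.0696, 0.2039]
eef_rot: [180.0, 0.0, -158.4]
contact_force: [1.7, -1.5, 0.1]
gripper_width: 0.0004
gripper_force: 0.0
```

>>> send_rows:
  moves:
    - {"slide": [0, 0, 0], "turn": -0.08, "gripper": 0}
    - {"slide": [0, 0, 0], "turn": -0.16, "gripper": 0}
    - {"slide": [0, 0, 0], "turn": -0.24, "gripper": 0}
    - {"slide": [0, 0, 0], "turn": -0.32, "gripper": 0}
    - {"slide": [0, 0, 0], "turn": -0.39, "gripper": 0}

```text
time_s: 3.48
tcp_pos: [0.5863, 0.0677, 0.2035]
eef_rot: [180.0, -0.0, -122.9]
contact_force: [-0.2, 0.1, 0.1]
gripper_width: 0.0003
gripper_force: 0.0
```

>>> send_rows:
  moves:
    - {"slide": [0, 0, 0], "turn": -0.08, "gripper": 0}
    - {"slide": [0, 0, 0], "turn": -0.16, "gripper": 0}
    - {"slide": [0, 0, 0], "turn": -0.24, "gripper": 0}
    - {"slide": [0, 0, 0], "turn": -0.24, "gripper": 0}
    - {"slide": [0, 0, 0], "turn": -0.24, "gripper": 0}

```text
time_s: 3.9
tcp_pos: [0.5863, 0.0675, 0.2036]
eef_rot: [-180.0, 0.0, -101.9]
contact_force: [0.6, -0.4, 0.5]
gripper_width: 0.0004
gripper_force: 0.0
```

>>> send_rows:
  moves:
    - {"slide": [0, -0.02, 0.2], "turn": 0, "gripper": 0}
    - {"slide": [0, -0.02, 0.4], "turn": 0, "gripper": 0}
    - {"slide": [0, -0.02, 0.6], "turn": 0, "gripper": 0}
    - {"slide": [0, -0.02, 0.8], "turn": 0, "gripper": 0}
    - {"slide": [0, -0.02, 0.92], "turn": 0, "gripper": 0}

```text
time_s: 4.32
tcp_pos: [0.5876, 0.0663, 0.0625]
eef_rot: [179.8, -0.1, -102.0]
contact_force: [0.3, 0.3, 0.2]
gripper_width: 0.0006
gripper_force: 0.0
```

>>> send_rows:
  moves:
    - {"slide": [0, 0, 0.02], "turn": 0, "gripper": 0}
    - {"slide": [0, 0, 0.04], "turn": 0, "gripper": 0}
    - {"slide": [0, 0, 0.06], "turn": 0, "gripper": 0}
    - {"slide": [0, 0, 0.08], "turn": 0, "gripper": 0}
    - {"slide": [0, 0, 0.09], "turn": 0, "gripper": 0}

```text
time_s: 4.73
tcp_pos: [0.5899, 0.0672, 0.053]
eef_rot: [-179.9, 0.1, -101.7]
contact_force: [-0.6, 0.5, 0.5]
gripper_width: 0.0002
gripper_force: 0.0
```

>>> send_rows:
  moves:
    - {"slide": [0, 0, 0.01], "turn": 0, "gripper": 0}
    - {"slide": [0, 0, 0.015], "turn": 0, "gripper": 0}
    - {"slide": [0, 0, 0.02], "turn": 0, "gripper": 0}
    - {"slide": [0, 0, 0.025], "turn": 0, "gripper": 0}
    - {"slide": [0, 0, 0.025], "turn": 0, "gripper": 0}

```text
time_s: 5.15
tcp_pos: [0.5892, 0.0669, 0.0483]
eef_rot: [-180.0, 0.0, -101.7]
contact_force: [-0.3, -0.6, 0.4]
gripper_width: 0.0002
gripper_force: 0.0
```

```bash
python3 - <<'E'
from h import *
s=get_state(); print(s["tcp_pos"],s["contact_force"],s["moment"])
d=optics.capture("scene")["img"][165:235,270:350]
cv2.imwrite("pics/s1.png",cv2.cvtColor(cv2.resize(d,None,fx=7,fy=7,interpolation=2),cv2.COLOR_RGB2BGR))
E
```

```text
[0.58921356 0.06688636 0.04833824] [-0.28918773 -0.60367471  0.43140486] [-0.03434356  0.05502894 -0.04504085]
```

View pics/s1.png

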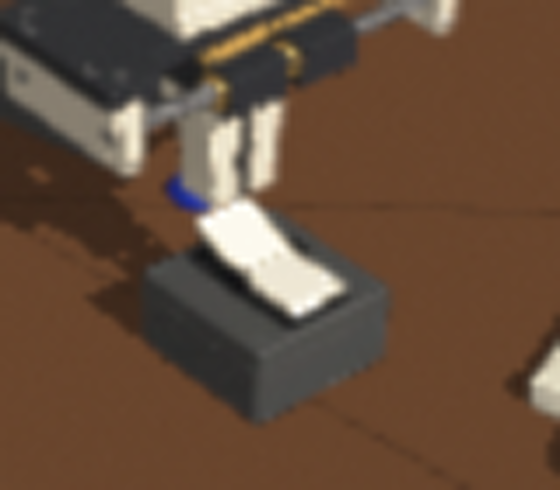

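The fingers appear to be beside or behind the raised end, and the rocker hasn't tipped. I'll project the TCP and the model onto the picture to check.

```bash
python3 - <<'E'
from h import *
import fit
from scipy.optimize import minimize
ims={c:optics.capture(c) for c in("top","scene")}
s=get_state(); P=s["tcp_pos"]
tiles=[]
for c,(x,y) in(("scene",(275,165)),("top",(173,160))):
    d=ims[c]; g=cv2.resize(d["img"][y:y+60,x:x+50],None,fx=8,fy=8,interpolation=2)
    dr=lambda Q,col:[cv2.circle(g,tuple(((q-[x,y]+.5)*8).astype(int).tolist()),3,col,-1) for q in proj(d,Q)]
    for e in fit.plates(.5943,.0932,-1.7707,.03): dr(e,(255,0,0))
    dr(P,(0,255,0)); dr(P+[0,0,.05],(0,255,255)); tiles.append(g)
cv2.imwrite("pics/s2.png",cv2.cvtColor(np.hstack(tiles),cv2.COLOR_RGB2BGR))
E
```

```text
(no output)
```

View pics/s2.png

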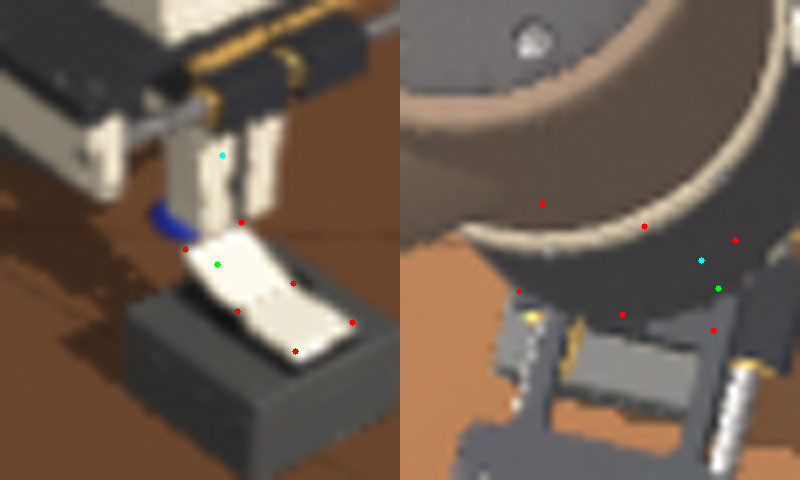

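The visible fingertips look about 10 mm higher or further back than the projected TCP (green, 217,264), and no force registers. I'll raise the tool and measure the tips in the clear.

>>> send_rows:
  moves:
    - {"slide": [0, 0, -0.1], "turn": 0, "gripper": 0}
    - {"slide": [0, 0, -0.2], "turn": 0, "gripper": 0}
    - {"slide": [0, 0, -0.3], "turn": 0, "gripper": 0}
    - {"slide": [0, 0, -0.3], "turn": 0, "gripper": 0}
    - {"slide": [0, 0, -0.3], "turn": 0, "gripper": 0}

```text
time_s: 5.82
tcp_pos: [0.5898, 0.0671, 0.0942]
eef_rot: [-179.9, 0.1, -101.7]
contact_force: [-0.2, -1.0, 0.2]
gripper_width: 0.0007
gripper_force: 0.0
```

```bash
python3 - <<'E'
from h import *
import fit
s=get_state(); P=s["tcp_pos"]; A=R.from_euler("xyz",s["eef_rot"],degrees=True); print(P,s["contact_force"])
d=optics.capture("scene"); x,y=265,140; F=8
g=cv2.resize(d["img"][y:y+75,x:x+95],None,fx=F,fy=F,interpolation=2)
px=lambda Q:((proj(d,Q)-[x,y]+.5)*F).astype(np.int32)
for e in fit.plates(.5943,.0932,-1.7707,.03): cv2.polylines(g,[px(e)],True,(255,0,0),1)
b=np.array([[-9.5,-21,0],[9.5,-21,0],[9.5,21,0],[-9.5,21,0]])/1000
for z,c in((0,(0,255,0)),(-.04,(0,255,255))): cv2.polylines(g,[px(A.apply(b+[0,0,z])+P)],True,c,1)
cv2.imwrite("pics/s3.png",cv2.cvtColor(g,cv2.COLOR_RGB2BGR))
E
```

```text
[0.58876532 0.06679768 0.09277791] [ 0.16024434 -0.47289958 -0.68179498]
```

View pics/s3.png

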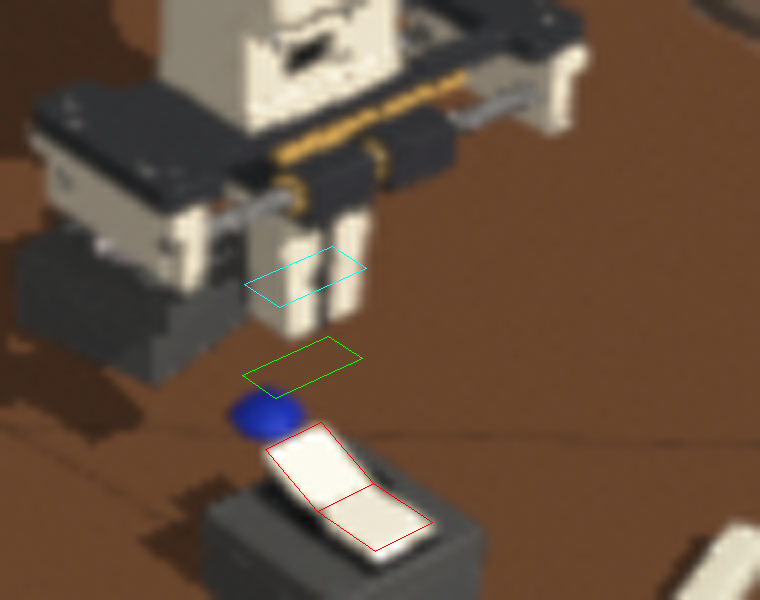

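The fingertips appear about 23 mm above the projected TCP, or further from the camera; one view can't tell which. I'll check the gripper body in both cameras.

```bash
python3 - <<'E'
from h import *
s=get_state(); P=s["tcp_pos"]; A=R.from_euler("xyz",s["eef_rot"],degrees=True)
t=[]
for c,x,y in(("scene",255,120),("top",130,130)):
    d=optics.capture(c); F=4
    g=cv2.resize(d["img"][y:y+125,x:x+100],None,fx=F,fy=F,interpolation=2)
    px=lambda Q:((proj(d,Q)-[x,y]+.5)*F).astype(np.int32)
    b=np.array([[-39,-96.5,0],[39,-96.5,0],[39,96.5,0],[-39,96.5,0]])/1000
    for z,col in((-.066,(0,255,0)),(-.09,(255,0,255))): cv2.polylines(g,[px(A.apply(b+[0,0,z])+P)],True,col,1)
    cv2.circle(g,tuple(px(P)[0].tolist()),3,(255,0,0),-1)
    t.append(g)
cv2.imwrite("pics/s4.png",cv2.cvtColor(np.hstack(t),cv2.COLOR_RGB2BGR))
E
```

```text
(no output)
```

View pics/s4.png

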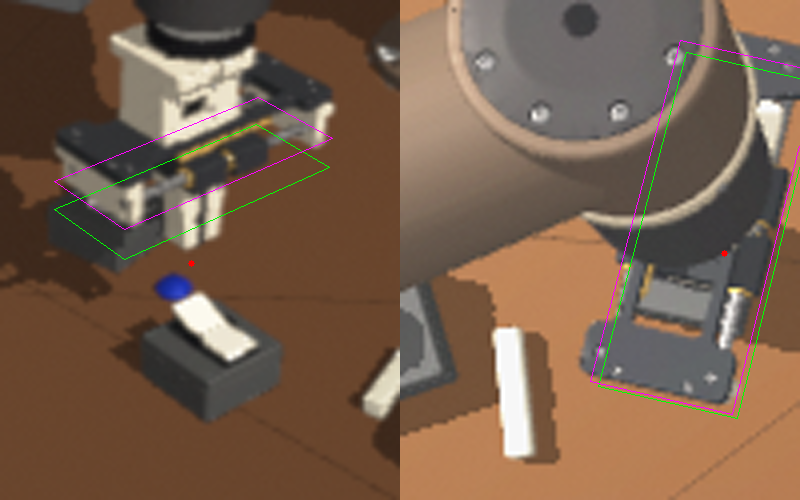

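Laterally the body matches in the top view, so the TCP's x and y are right. The real tips sit about 23 mm above the reported TCP height. I'll feel for contact by force on the way down.

>>> send_rows:
  moves:
    - {"slide": [0, 0, 0.1], "turn": 0, "gripper": 0}
    - {"slide": [0, 0, 0.2], "turn": 0, "gripper": 0}
    - {"slide": [0, 0, 0.3], "turn": 0, "gripper": 0}
    - {"slide": [0, 0, 0.34], "turn": 0, "gripper": 0}
    - {"slide": [0, 0, 0.34], "turn": 0, "gripper": 0}

```text
time_s: 6.48
tcp_pos: [0.5879, 0.0663, 0.0403]
eef_rot: [179.8, -0.1, -101.7]
contact_force: [-0.4, -1.0, 0.3]
gripper_width: 0.0005
gripper_force: 0.0
```

>>> send_rows:
  moves:
    - {"slide": [0, 0, 0.01], "turn": 0, "gripper": 0}
    - {"slide": [0, 0, 0.02], "turn": 0, "gripper": 0}
    - {"slide": [0, 0, 0.03], "turn": 0, "gripper": 0}
    - {"slide": [0, 0, 0.04], "turn": 0, "gripper": 0}
    - {"slide": [0, 0, 0.04], "turn": 0, "gripper": 0}

```text
time_s: 6.9
tcp_pos: [0.5896, 0.0669, 0.0367]
eef_rot: [-179.9, 0.0, -101.7]
contact_force: [-0.5, -0.3, 1.3]
gripper_width: 0.0005
gripper_force: 0.5
```

>>> send_rows:
  moves:
    - {"slide": [0, 0, 0.01], "turn": 0, "gripper": 0}
    - {"slide": [0, 0, 0.02], "turn": 0, "gripper": 0}
    - {"slide": [0, 0, 0.03], "turn": 0, "gripper": 0}
    - {"slide": [0, 0, 0.03], "turn": 0, "gripper": 0}
    - {"slide": [0, 0, 0.03], "turn": 0, "gripper": 0}

```text
time_s: 7.32
tcp_pos: [0.5892, 0.0668, 0.0317]
eef_rot: [180.0, -0.0, -101.7]
contact_force: [-0.5, -1.4, 2.2]
gripper_width: 0.0005
gripper_force: 0.7
```

Contact came at about 2 N, so the offset is confirmed. Continuing down.

>>> send_rows:
  moves:
    - {"slide": [0, 0, 0.01], "turn": 0, "gripper": 0}
    - {"slide": [0, 0, 0.02], "turn": 0, "gripper": 0}
    - {"slide": [0, 0, 0.03], "turn": 0, "gripper": 0}
    - {"slide": [0, 0, 0.03], "turn": 0, "gripper": 0}
    - {"slide": [0, 0, 0.03], "turn": 0, "gripper": 0}

```text
time_s: 7.73
tcp_pos: [0.589, 0.0671, 0.027]
eef_rot: [180.0, 0.0, -101.7]
contact_force: [0.2, 0.9, 0.2]
gripper_width: 0.0001
gripper_force: 0.0
```

>>> send_rows:
  moves:
    - {"slide": [0, 0, 0.005], "turn": 0, "gripper": 0}
    - {"slide": [0, 0, 0.01], "turn": 0, "gripper": 0}
    - {"slide": [0, 0, 0.01], "turn": 0, "gripper": 0}
    - {"slide": [0, 0, 0.01], "turn": 0, "gripper": 0}
    - {"slide": [0, 0, 0.01], "turn": 0, "gripper": 0}

```text
time_s: 8.15
tcp_pos: [0.5891, 0.0669, 0.0258]
eef_rot: [180.0, 0.0, -101.7]
contact_force: [-1.2, 0.4, 1.9]
gripper_width: 0.0005
gripper_force: 1.1
```

>>> send_rows:
  moves:
    - {"slide": [0, 0, 0.005], "turn": 0, "gripper": 0}
    - {"slide": [0, 0, 0.01], "turn": 0, "gripper": 0}
    - {"slide": [0, 0, 0.015], "turn": 0, "gripper": 0}
    - {"slide": [0, 0, 0.015], "turn": 0, "gripper": 0}
    - {"slide": [0, 0, 0.015], "turn": 0, "gripper": 0}

```text
time_s: 8.57
tcp_pos: [0.5892, 0.0669, 0.0254]
eef_rot: [-180.0, 0.0, -101.7]
contact_force: [-6.8, 1.4, 19.1]
gripper_width: 0.0001
gripper_force: 9.2
```

Hard stop at TCP 25.4 mm, so the offset is 23 mm. I'll lift, check the rocker on the way, and travel to the key.

>>> send_rows:
  moves:
    - {"slide": [0, 0, -0.1], "turn": 0, "gripper": 0}
    - {"slide": [0, 0, -0.25], "turn": 0, "gripper": 0}
    - {"slide": [0.1, 0, -0.42], "turn": 0, "gripper": 0}
    - {"slide": [0.3, 0, -0.42], "turn": 0, "gripper": 0}
    - {"slide": [0.5, 0, -0.42], "turn": 0, "gripper": 0}

```text
time_s: 8.98
tcp_pos: [0.5753, -0.0062, 0.0882]
eef_rot: [-179.8, 0.1, -101.6]
contact_force: [0.1, -0.0, -1.0]
gripper_width: 0.0007
gripper_force: 0.0
```

>>> send_rows:
  moves:
    - {"slide": [0.2, 0, 0], "turn": 0, "gripper": 0}
    - {"slide": [0.4, 0.04, 0], "turn": 0, "gripper": 0}
    - {"slide": [0.6, 0.08, 0], "turn": 0, "gripper": 0}
    - {"slide": [0.8, 0.12, 0], "turn": 0, "gripper": 0}
    - {"slide": [1.0, 0.16, 0], "turn": 0, "gripper": 0}

```text
time_s: 9.4
tcp_pos: [0.5194, -0.1497, 0.0865]
eef_rot: [-180.0, 0.0, -101.7]
contact_force: [1.2, -1.1, -0.2]
gripper_width: 0.0007
gripper_force: 0.0
```

>>> send_rows:
  moves:
    - {"slide": [0.2, 0, 0], "turn": 0, "gripper": 0}
    - {"slide": [0.4, 0, 0], "turn": 0, "gripper": 0}
    - {"slide": [0.6, 0, 0], "turn": 0, "gripper": 0}
    - {"slide": [0.8, 0, 0], "turn": 0, "gripper": 0}
    - {"slide": [1.0, 0, 0], "turn": 0, "gripper": 0}

```text
time_s: 9.82
tcp_pos: [0.4892, -0.2968, 0.0865]
eef_rot: [-180.0, 0.0, -101.7]
contact_force: [1.6, -0.1, 0.2]
gripper_width: 0.0003
gripper_force: 0.0
```

```bash
python3 - <<'E'
from h import *
import fit
for q in(.03,.2,.34,.37,.4): print(q,fit.cost([.5943,.0932,-1.7707],q))
s=get_state(); P=s["tcp_pos"]; A=R.from_euler("xyz",s["eef_rot"],degrees=True); print(P,s["contact_force"])
for T in([.487,-.308],[.494,-.0865]): print(A.inv().apply(np.r_[T,P[2]]-P)/.15)
E
```

```text
0.03 107.52216707100337
0.2 72.61184274742952
0.34 60.9720419983688
0.37 62.250443826216994
0.4 64.0935430100347
[ 0.4886534  -0.29861806  0.08615428] [-0.02870975  0.52874746 -0.93001192]
[ 6.34746139e-02 -2.12284373e-03  1.78930221e-05]
[-1.39103354e+00  2.56968076e-01 -3.51826102e-04]
```

```bash
python3 - <<'E'
from h import *
t=[]
for c,x,y in(("scene",210,130),("top",165,160)):
    g=optics.capture(c)["img"]; w=130 if c=="scene" else 70
    t.append(cv2.resize(g[y:y+100,x:x+w],None,fx=4,fy=4,interpolation=2))
cv2.imwrite("pics/s5.png",cv2.cvtColor(np.hstack(t),cv2.COLOR_RGB2BGR))
E
```

```text
(no output)
```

View pics/s5.png

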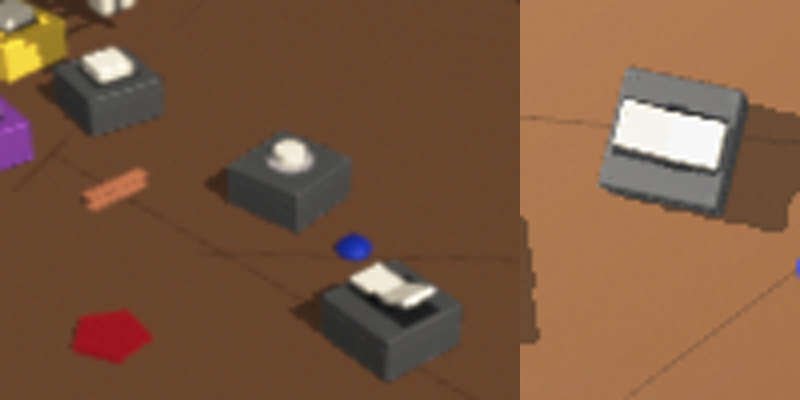

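The rocker is over, with the +y half now raised at (410,290). Next, the grey key.

>>> send_rows:
  moves:
    - {"slide": [0.06, 0, 0], "turn": 0, "gripper": 0}
    - {"slide": [0.06, 0, 0.1], "turn": 0, "gripper": 0}
    - {"slide": [0.06, 0, 0.2], "turn": 0, "gripper": 0}
    - {"slide": [0.06, 0, 0.3], "turn": 0, "gripper": 0}
    - {"slide": [0.06, 0, 0.33], "turn": 0, "gripper": 0}

```text
time_s: 10.43
tcp_pos: [0.4868, -0.3031, 0.0351]
eef_rot: [179.8, 0.0, -101.7]
contact_force: [-0.7, 0.8, -1.0]
gripper_width: 0.0007
gripper_force: 0.0
```

>>> send_rows:
  moves:
    - {"slide": [0, 0, 0.015], "turn": 0, "gripper": 0}
    - {"slide": [0, 0, 0.03], "turn": 0, "gripper": 0}
    - {"slide": [0, 0, 0.045], "turn": 0, "gripper": 0}
    - {"slide": [0, 0, 0.06], "turn": 0, "gripper": 0}
    - {"slide": [0, 0, 0.07], "turn": 0, "gripper": 0}

```text
time_s: 10.85
tcp_pos: [0.4886, -0.3042, 0.0272]
eef_rot: [-179.9, -0.0, -101.7]
contact_force: [0.9, 1.5, 3.6]
gripper_width: 0.0006
gripper_force: 1.4
```

>>> send_rows:
  moves:
    - {"slide": [0, 0, 0.005], "turn": 0, "gripper": 0}
    - {"slide": [0, 0, 0.01], "turn": 0, "gripper": 0}
    - {"slide": [0, 0, 0.015], "turn": 0, "gripper": 0}
    - {"slide": [0, 0, 0.015], "turn": 0, "gripper": 0}
    - {"slide": [0, 0, 0.015], "turn": 0, "gripper": 0}

```text
time_s: 11.27
tcp_pos: [0.4883, -0.3044, 0.0246]
eef_rot: [-179.9, -0.0, -101.7]
contact_force: [1.5, 0.5, 2.4]
gripper_width: 0.0005
gripper_force: 1.3
```

>>> send_rows:
  moves:
    - {"slide": [0, 0, 0.005], "turn": 0, "gripper": 0}
    - {"slide": [0, 0, 0.01], "turn": 0, "gripper": 0}
    - {"slide": [0, 0, 0.015], "turn": 0, "gripper": 0}
    - {"slide": [0, 0, 0.015], "turn": 0, "gripper": 0}
    - {"slide": [0, 0, 0.015], "turn": 0, "gripper": 0}

```text
time_s: 11.68
tcp_pos: [0.4883, -0.3045, 0.0232]
eef_rot: [-179.9, -0.0, -101.7]
contact_force: [-0.3, 3.8, 12.6]
gripper_width: 0.0005
gripper_force: 6.1
```

Hard stop at 12.6 N. On to the start button.

>>> send_rows:
  moves:
    - {"slide": [0, 0, -0.1], "turn": 0, "gripper": 0}
    - {"slide": [0, 0, -0.25], "turn": 0, "gripper": 0}
    - {"slide": [-0.1, 0, -0.4], "turn": 0, "gripper": 0}
    - {"slide": [-0.27, 0.05, -0.4], "turn": 0, "gripper": 0}
    - {"slide": [-0.45, 0.08, -0.4], "turn": 0, "gripper": 0}

```text
time_s: 12.1
tcp_pos: [0.4891, -0.2357, 0.0827]
eef_rot: [-180.0, 0.0, -101.8]
contact_force: [-0.9, 1.5, -0.9]
gripper_width: 0.0004
gripper_force: 0.0
```

>>> send_rows:
  moves:
    - {"slide": [-0.2, 0.04, 0], "turn": 0, "gripper": 0}
    - {"slide": [-0.4, 0.08, 0], "turn": 0, "gripper": 0}
    - {"slide": [-0.6, 0.12, 0], "turn": 0, "gripper": 0}
    - {"slide": [-0.8, 0.15, 0], "turn": 0, "gripper": 0}
    - {"slide": [-0.98, 0.18, 0], "turn": 0, "gripper": 0}

```text
time_s: 12.52
tcp_pos: [0.4919, -0.0851, 0.0816]
eef_rot: [179.9, -0.0, -101.7]
contact_force: [0.3, -0.3, -0.6]
gripper_width: 0.0008
gripper_force: 0.0
```

```bash
python3 - <<'E'
from h import *
d=optics.capture("scene"); 
for n in("key_top","start_top"): print(n,[(np.round(r["location"],3),round(r["p"],2)) for r in optics.look_for("scene",n)])
s=get_state(); P=s["tcp_pos"]; A=R.from_euler("xyz",s["eef_rot"],degrees=True); print(P,s["contact_force"])
print(A.inv().apply(np.r_[.494,-.0865,P[2]]-P)/.15)
x,y=210,125
cv2.imwrite("pics/s6.png",cv2.cvtColor(cv2.resize(d["img"][y:y+100,x:x+130],None,fx=5,fy=5,interpolation=2),cv2.COLOR_RGB2BGR))
E
```

```text
key_top [(array([0.546, 0.292, 0.061]), 0.6), (array([ 0.621, -0.338,  0.049]), 0.5), (array([ 0.482, -0.447,  0.052]), 0.48)]
start_top [(array([ 0.503, -0.081,  0.053]), 0.51)]
[ 0.49239949 -0.08510153  0.08170158] [ 0.22872353 -0.12157795  0.38838764]
[ 6.99776672e-03 -1.23208237e-02 -1.27062953e-05]
```

View pics/s6.png

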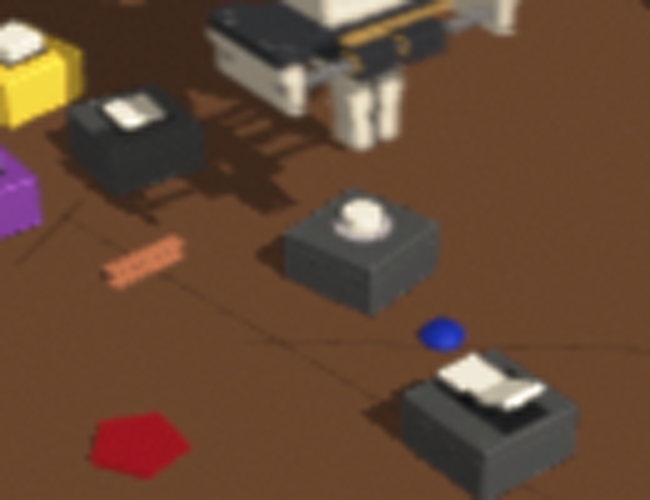

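The key at (133,110) is now low in its pod, the rocker is still over and nothing has shifted. Pressing start.

>>> send_rows:
  moves:
    - {"slide": [0.01, -0.01, 0.1], "turn": 0, "gripper": 0}
    - {"slide": [0.01, -0.01, 0.2], "turn": 0, "gripper": 0}
    - {"slide": [0.01, -0.01, 0.28], "turn": 0, "gripper": 0}
    - {"slide": [0.01, -0.01, 0.32], "turn": 0, "gripper": 0}
    - {"slide": [0.01, -0.01, 0.32], "turn": 0, "gripper": 0}

```text
time_s: 13.08
tcp_pos: [0.4927, -0.0892, 0.0325]
eef_rot: [179.8, -0.1, -101.8]
contact_force: [-0.6, -0.2, -0.3]
gripper_width: 0.0005
gripper_force: 0.0
```

>>> send_rows:
  moves:
    - {"slide": [0, 0, 0.02], "turn": 0, "gripper": 0}
    - {"slide": [0, 0, 0.04], "turn": 0, "gripper": 0}
    - {"slide": [0, 0, 0.055], "turn": 0, "gripper": 0}
    - {"slide": [0, 0, 0.07], "turn": 0, "gripper": 0}
    - {"slide": [0, 0, 0.075], "turn": 0, "gripper": 0}

```text
time_s: 13.5
tcp_pos: [0.4947, -0.0884, 0.0232]
eef_rot: [-180.0, -0.0, -101.7]
contact_force: [-1.6, -3.2, 9.2]
gripper_width: 0.0006
gripper_force: 4.7
```

Fully down (TCP 23.2 mm, 9 N). I'll add 0.5 mm, hold for about 0.6 s, then release.

>>> send_rows:
  moves:
    - {"slide": [0, 0, 0.004], "turn": 0, "gripper": 0}
    - {"slide": [0, 0, 0.004], "turn": 0, "gripper": 0}
    - {"slide": [0, 0, 0.004], "turn": 0, "gripper": 0}
    - {"slide": [0, 0, 0.004], "turn": 0, "gripper": 0}
    - {"slide": [0, 0, 0.004], "turn": 0, "gripper": 0}

```text
time_s: 13.92
tcp_pos: [0.4947, -0.0884, 0.0232]
eef_rot: [-179.9, -0.0, -101.7]
contact_force: [-1.6, -3.0, 9.8]
gripper_width: 0.0005
gripper_force: 4.7
```

>>> send_rows:
  moves:
    - {"slide": [0, 0, 0], "turn": 0, "gripper": 0}
    - {"slide": [0, 0, 0], "turn": 0, "gripper": 0}
    - {"slide": [0, 0, -0.1], "turn": 0, "gripper": 0}
    - {"slide": [0, 0, -0.3], "turn": 0, "gripper": 0}
    - {"slide": [0, 0, -0.5], "turn": 0, "gripper": 0}

```text
time_s: 14.33
tcp_pos: [0.4932, -0.088, 0.0973]
eef_rot: [179.8, -0.0, -101.7]
contact_force: [1.1, 0.2, 0.5]
gripper_width: 0.0005
gripper_force: 0.0
```

>>> send_rows:
  moves:
    - {"slide": [0, 0, -0.1], "turn": 0, "gripper": 0}
    - {"slide": [0, 0, -0.2], "turn": 0, "gripper": 0}
    - {"slide": [0, 0, -0.2], "turn": 0, "gripper": 0}
    - {"slide": [0, 0, -0.2], "turn": 0, "gripper": 0}
    - {"slide": [0, 0, -0.2], "turn": 0, "gripper": 0}

```text
time_s: 14.75
tcp_pos: [0.4938, -0.0879, 0.1266]
eef_rot: [180.0, 0.0, -101.7]
contact_force: [0.2, 0.4, -0.9]
gripper_width: 0.0005
gripper_force: 0.0
```

```bash
python3 - <<'E'
from plant import *
print(get_state()["tcp_pos"]); print(order.close_job())
E
```

```text
[ 0.49378004 -0.08788767  0.12658361]
the job is handed in; nothing more can be done
None
```

I tipped the rocker, pushed the pump key down and held the start button down for about 0.6 s, in that order, each to its hard stop by force and height, then handed the job in at about 15 s; no verdict came back.

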